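# Swing up the stand's folding leg and set the tool caddy on it

### The job

Swing the folding leg of the low grey bench stand up and over past upright until it rests against its stop and holds by itself, and let go of it. Then take the plywood tool caddy by its handle, keep it level, and set it gently on top of the stand, centred and lengthwise along it, carried by the fixed shelf end and the raised leg, and let go. Leave the other things on the bench where they are.

Things in the scene. Friction and masses are not known exactly. Their poses are not given: they have to be found in the camera images.
- stand: Grey steel stand, bolted to the bench. Base plate 250 x 130 x 8 mm; origin: centre of its underside; own x lengthwise, y across, z up. At its -x end a fixed shelf 120 mm wide, 8 mm thick, top 101 mm high, from x = -115 to -80 mm, on an upright at its outer edge. On its +x side the folding leg, hinged across the stand: a steel plate 100 mm wide, 5 mm thick, ending in a cross bar.
- stand_seat (a point): Where the centre of the caddy's underside belongs once the leg is open: above the stand's origin, 101 mm above the bench. There the caddy lies on the shelf and on the leg's bar, its length along the stand's x, either way round.
- leg (a joint): Angle of the folding leg, rad. 0: folded, sloping 45 degrees above level, pointing from its hinge towards the shelf (-x). Grows as it swings up and over towards +x; upright at 0.79; rests on its stop at 1.13, leaning 20 degrees outward. Light hinge, no spring: by its own weight (0.25 kg) it falls back if let go below 0.79 and falls on to the stop above that.
- leg_hinge (a point): Point on the leg's hinge axis, mid-width: 48 mm towards +x from the stand's origin, 20 mm above the bench. The axis runs along the stand's y.
- leg_bar (a point): Middle of the round bar (12 mm thick, 110 mm long) at the leg's free end, 80 mm from the hinge. Folded: 77 mm above the bench, at the stand's x = -9 mm; through the clear gap of 65 mm between it and the shelf a finger can go down and push the bar and the leg's underside. Push up along the bar's arc about the hinge: a purely level push may bind. Open: 95 mm above the bench, x = +75 mm.
- caddy: Loose plywood tool caddy (0.3 to 0.6 kg), an open tray 210 x 100 mm with walls 36 mm high and low things fixed in it (up to 26 mm above its underside); end boards 110 mm high carry a dowel handle. Origin: centre of its underside, x lengthwise, z up. Starts flat on the bench.
- caddy_handle (a point): Middle of the caddy's handle, a round wooden dowel 16 mm in diameter running along the caddy's x, 97 mm above its underside, over its centre.
- tape_roll: Bystander: roll of cream masking tape lying flat, 100 mm across, 48 mm high; origin: centre of underside
- thinner: Bystander: white round bottle, 68 mm across, 190 mm tall; origin: centre of underside
- filler_tin: Bystander: round metal tin with a paper band, 100 mm across, 100 mm tall; origin: centre of underside
- spatula: Bystander: spatula with a wooden handle lying on the bench; origin: underside
- brush: Bystander: paint brush with a wooden handle lying on the bench; origin: underside
- hub_cap: Bystander: small aluminium wheel centre cap, 68 mm across, 16 mm high; origin: centre of underside
- sanding_block: Bystander: cork sanding block 120 x 65 x 35 mm; origin: centre of underside

How it is judged:
By the outcome, as a careful person would: the job done as asked, in the order asked, and still so for the second after the job is handed in, with the robot touching nothing.
It also fails if it takes over 64 s, if anything falls off the work surface, if the arm or the gripper's body presses on something with over 40 N, if the wrist force passes 120 N, or if a joint passes its speed limit or range.

### The arm

A 6-joint arm with a two-finger parallel gripper is mounted at the origin on the work surface. World frame = base frame: x ahead of the robot, y to its left, z up, the work surface at z = 0. Lengths are in mm, angles in rad, forces in N, time in s.
With the tool pointing down it reaches from about 300 to 775 mm from the base axis. Payload 14.6 kg.
Tool frame: the origin (TCP) lies between the finger pads; the fingertips stand 19 mm ahead of it and the grasp point (between the pads) is the TCP; z points along the fingers, y is the line along which they close (so a half turn about z gives the same grasp; the last joint's range is limited). The gripper opens to 94 mm and grips with 3 to 60 N. Pads are 16 mm wide; open, the fingers measure 119 mm over their backs; the gripper's body (75 mm by 177 mm) begins 78 mm behind the grasp point.
Start: joints at [-1.169, 0.3, 1.521, -0, 1.321, -0.067], TCP at [248.491, -490.654, 224.446] pointing down, gripper open.
Joint ranges: [-3.03, 3.03], [-0.79, 2.21], [0.23, 2.52], [-1.04, 4.18], [0, 3.07], [-2.55, 2.55]. Speed limits (rad/s): [2.22, 2.22, 2.57, 3.14, 3.14, 3.14].

### API

Orientations are given as [roll, pitch, yaw] about the fixed x, y, z axes, in that order (R = Rz(yaw) Ry(pitch) Rx(roll)).
In Python, from cell import monitor, imaging, job, find_in, trace gives the robot as it stands. The module is installed in compiled form; this text tells all that it offers.
- The arm moves only by the tool arm_command, never from a script. Its argument "steps" is a list of rows, each a list of 5 numbers: the opening, from 0 (shut) to 1 (fully open), then the shift along the tool's x, y, z in mm, then the turn about the tool's z in degrees. In form: [[gripper, dx, dy, dz, turn], ...]. A call has 1 to 20 rows; each row is the pose to reach, as a shift and turn from the pose commanded when the call began, along the tool's axes at that moment; what a row does not reach only later rows make up. A row lasts 1/8 s, in which the tool goes at most 62.5 mm and 10.7 degrees, less where a joint would pass 70% of its speed; a pose out of reach is approached as far as the arm can. A call with a gripper value outside its range is refused whole. The fingers move at their own pace and stop on an object; "force" is the grip in N (left out, the last holds). Time passes only in rows, so rows that repeat a pose let the fingers close. It gives the time, the measured TCP pose, the force, the opening and the grip force at its end, in the units of the state.
- monitor.read_state(): the state, without advancing time (a new reading comes with each control period).
- imaging.camera(name): name is "scene" or "top" or "wrist"; returns a dict with "img" (420x560x3 uint8, red, green, blue), "mtx" (3x3 intrinsics, pixels), "D" ([k1, k2, p1, p2, k3] as OpenCV has them; the pictures are not rectified), "view" (4x4, takes a point from world to camera coordinates). Camera axes: x right, y down, z forward; pixel columns grow to the right and rows downward; lengths in mm; the calibration is good to about 2 mm. A picture is of the moment at which its call begins. There is no depth.
- job.sign_off(): hands the job in; it is judged then, once.
Trained networks look in a picture, given as the dict that the camera call returned (one of the last four; its "shot" number tells which), for a name from the list of things; names that differ only in an ending like _2 or _b are one class to them, and where a whole thing is asked for, a point or a joint stands for the part that bears it (a point fixed in the world has none). Each returns a list of dicts, best first, with "p" (0 to 1); they miss things now and then, are a little off and sometimes report something else, mostly with a low value. They report only what shows in the picture. A call takes as long as a camera call.
- find_in(picture, target): "rect" ([centre column, centre row, width, height] in pixels, round what is visible of it).
- trace(picture, target): "region" (420x560 bool, what is visible of it) and "rect" ([centre column, centre row, width, height] in pixels, round what is visible of it).
The state is a dict: "clock": time; "joints": joint angles; "qd": joint speeds; "effort": joint torques, N m; "eef_pos": TCP position; "eef_rot": TCP orientation; "wrist_force": force on the tool from outside, world axes, zero at the start; "moment": the same for the moment, N m; "finger_gap": finger opening in mm; "finger_force": force on a finger pad.
Only numpy, scipy, OpenCV 4.12 (cv2) and the standard library are available. Lean on these libraries where they do the work, as an engineer would, in place of code of your own. Each camera call takes 0.05 s, during which the arm holds its last target. There are 200 camera calls.

## Working session

There is one attempt and no reset: what is moved stays moved. The work goes in short steps, Python scripts to look and compute and a tool call to move; the robot and the scene stay as the last step left them, time stands still between calls to the robot, and variables do not carry over. Pictures are saved under pics/ and viewed, at most 10 in all, crops included, and the job is handed in when it is done.

Besides the shell and the picture viewer there is one more tool, called after ">>>" as name(argument=value, ...) on one line, values as JSON. arm_command: Moves the arm, as the interface text tells. Its arguments: {"type":"object","properties":{"steps":{"type":"array","items":{"type":"array","items":{"type":"number"}}},"force":{"type":"number"}},"required":["steps"]}

```bash
mkdir -p pics; python3 - <<'E'
from cell import monitor, imaging, find_in, trace
import cv2, numpy as np
s=monitor.read_state(); print(s)
ims=[]
for n in ["scene","top"]:
    c=imaging.camera(n)
    print(n,c["mtx"].tolist(),c["D"],c["view"].round(4).tolist())
    for t in ["stand","leg","caddy","caddy_handle","leg_bar"]:
        try: print(t,[(np.round(d["rect"],1).tolist(),round(d["p"],2)) for d in find_in(c,t)[:2]])
        except Exception as e: print(t,e)
    cv2.imwrite(f"pics/{n}0.png",cv2.resize(c["img"][:,:,::-1],(784,588),interpolation=cv2.INTER_CUBIC))
E
```

```text
{'clock': 0.0, 'joints': array([-1.16862498e+00,  3.00454029e-01,  1.52159330e+00,  1.46169862e-05,
        1.32068531e+00, -6.66141254e-02]), 'qd': array([ 8.07259515e-04, -1.25632263e-03, -2.82201273e-04,  7.98697796e-05,
       -1.84015349e-05,  6.22167804e-04]), 'effort': array([-3.44359971e-03, -5.31816852e+01, -3.52738345e+01,  7.07440870e-02,
        2.44933198e-02, -9.54093798e-05]), 'eef_pos': array([ 248.39033349, -490.44455519,  223.89051041]), 'eef_rot': array([-3.14045614e+00, -9.00095199e-05,  4.68781794e-01]), 'wrist_force': array([-0.93633362, -0.48189777, -0.04838628]), 'moment': array([ 0.0307714 ,  0.00099234, -0.03173591]), 'finger_force': 0.0, 'finger_gap': 94.01700006202964}
scene [[434.02613806590875, 0.0, 278.959095622883], [0.0, 434.02613806590875, 219.40188344029943], [0.0, 0.0, 1.0]] [0.04003434 0.         0.         0.         0.        ] [[-0.8624, 0.506, -0.013, 481.0299], [0.4392, 0.7352, -0.5163, -172.5039], [-0.2517, -0.451, -0.8563, 1387.5746], [0.0, 0.0, 0.0, 1.0]]
stand [([312.8, 302.4, 108.4, 88.3], 0.85)]
leg [([305.8, 302.7, 45.1, 57.2], 0.79)]
caddy [([427.8, 320.4, 56.1, 94.1], 0.53)]
caddy_handle [([243.0, 176.8, 67.0, 46.5], 0.73)]
leg_bar [([306.1, 304.5, 45.7, 55.0], 0.81)]
top [[546.2129635414154, 0.0, 287.27053570673445], [0.0, 546.2129635414154, 213.67970398932542], [0.0, 0.0, 1.0]] [-0.06559248  0.          0.          0.          0.        ] [[-0.0283, -0.9996, 0.0002, -13.0113], [-0.9833, 0.0278, -0.1799, 524.411], [0.1798, -0.0053, -0.9837, 1536.5571], [0.0, 0.0, 0.0, 1.0]]
stand [([208.5, 199.6, 61.8, 83.9], 0.9)]
leg [([209.6, 190.2, 41.1, 21.3], 0.67), ([207.6, 198.8, 59.1, 84.6], 0.57)]
caddy [([360.9, 208.2, 59.9, 79.2], 0.57)]
caddy_handle [([357.3, 209.8, 61.8, 76.3], 0.68)]
leg_bar [([207.8, 189.2, 43.6, 26.7], 0.67)]
```

View pics/scene0.png

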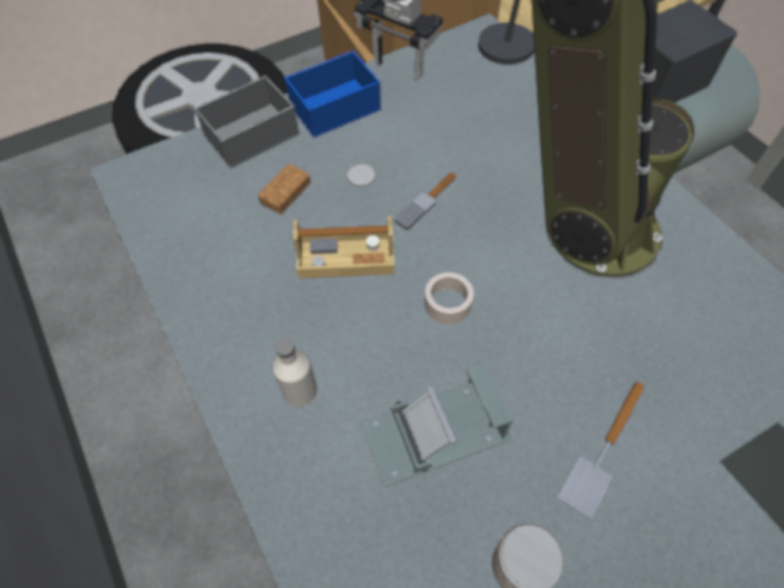

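View pics/top0.png

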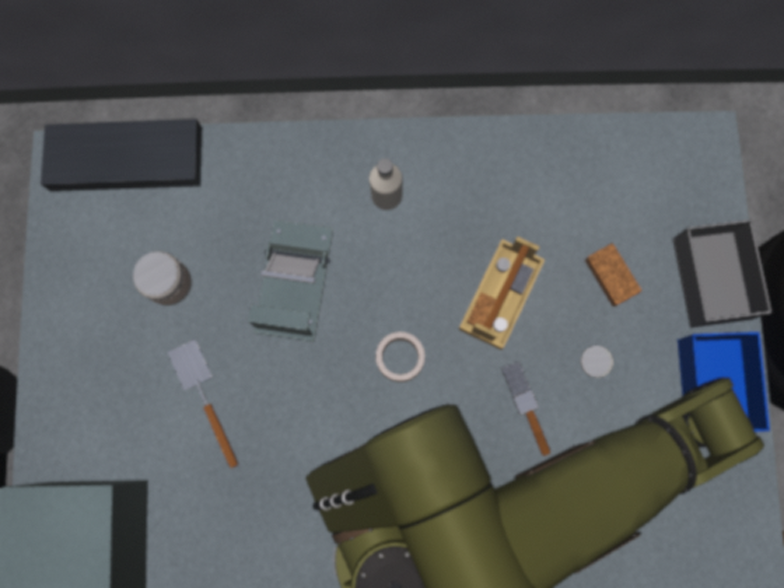

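The scene view shows the stand at about (435,430), with its shelf on the right, and the caddy at (345,250). In the top view the stand is at (290,280) with its shelf towards the robot, and the caddy is at (503,293). Next I'll fit poses to the network masks.

```bash
cat > h.py <<'E'
import numpy as np, cv2
from scipy.optimize import minimize
def proj(c,P):
    V=c["view"]; r,_=cv2.Rodrigues(V[:3,:3])
    return cv2.projectPoints(np.float64(P).reshape(-1,1,3),r,V[:3,3],c["mtx"],np.float64(c["D"]))[0].reshape(-1,2)
def box(x0,x1,y0,y1,z0,z1,t=1.0):
    return np.array([[x,y*(t if z==z1 else 1),z] for x in(x0,x1) for y in(y0,y1) for z in(z0,z1)],float)
def legparts(q):
    a=3*np.pi/4-q   # elevation measured from +x
    h=np.array([48,0,20.]); d=np.array([np.cos(a),0,np.sin(a)]); n=np.array([-d[2],0,d[0]])
    pl=np.array([h+d*s+n*k+[0,y,0] for s in(0,80) for k in(-2.5,2.5) for y in(-50,50)])
    b=np.array([h+d*80+[6*np.cos(t),y,6*np.sin(t)] for t in np.arange(8)*np.pi/4 for y in(-55,55)])
    return [pl,b]
def stand(q=0): return [box(-125,125,-65,65,0,8),box(-115,-80,-60,60,93,101),box(-115,-107,-60,60,0,101)]+legparts(q)
caddy=[box(-105,105,-50,50,0,36),box(-105,-95,-50,50,0,110,.35),box(95,105,-50,50,0,110,.35),
       box(-105,105,-8,8,89,105)]
def place(P,x): 
    c,s=np.cos(x[2]),np.sin(x[2]); Q=P@np.array([[c,s,0],[-s,c,0],[0,0,1]]); Q=Q+[x[0],x[1],x[3] if len(x)>3 else 0]; return Q
S=4
def render(c,parts,x):
    m=np.zeros((420*2,560*2),np.uint8)
    for P in parts:
        h=cv2.convexHull(np.float32(proj(c,place(P,x))*2+.5)); cv2.fillConvexPoly(m,np.int32(np.round(h*16)),1,cv2.LINE_8,4)
    return m
def fit(obs,parts,x0):
    ms=[(c,cv2.resize(r.astype(np.uint8),(1120,840),interpolation=0)) for c,r in obs]
    def f(v):
        x=np.array([v[0],v[1],v[2]/100]); e=0
        for c,m in ms:
            r=render(c,parts,x); e+=1-(r&m).sum()/max(1,(r|m).sum())
        return e
    b=None
    v0=np.array([x0[0],x0[1],x0[2]*100])
    for k in range(3):
        o=minimize(f,v0 if b is None else b.x,method="Nelder-Mead",options=dict(initial_simplex=(v0 if b is None else b.x)+np.array([[0,0,0],[15,0,0],[0,15,0],[0,0,12]])/(k+1)))
        if b is None or o.fun<b.fun:b=o
    return b.x[0],b.x[1],b.x[2]/100,b.fun
def ray(c,uv,z):
    V=c["view"];n=cv2.undistortPoints(np.float64([[uv]]),c["mtx"],np.float64(c["D"]))[0,0]
    d=V[:3,:3].T@[n[0],n[1],1];o=-V[:3,:3].T@V[:3,3]; return o+d*(z-o[2])/d[2]
E
python3 - <<'E'
from h import *
from cell import imaging, trace
cs={n:imaging.camera(n) for n in("scene","top")}
S=cs["scene"];T=cs["top"]
def best(c,t,uv):
    for d in trace(c,t):
        if np.hypot(d["rect"][0]-uv[0],d["rect"][1]-uv[1])<30: print(t,d["rect"],d["p"],d["region"].sum());return d["region"]
st=[(S,best(S,"stand",(312,302))),(T,best(T,"stand",(208,200)))]
ca=[(S,best(S,"caddy",(245,178)) ),(T,best(T,"caddy",(360,209)))]
if ca[0][1] is None: ca[0]=(S,best(S,"caddy_handle",(245,178)))
for c in(st,ca):
    pass
p=lambda uv,z:ray(T,np.array(uv)/1.4,z)
print(p((290,283),0),p((503,293),30),p((296,230),0),p((284,330),0),p((485,335),30),p((522,250),30))
x0=p((290,283),0);d=p((302,226),0)-p((284,335),0)
fs=[o for o in st if o[1] is not None]; fc=[o for o in ca if o[1] is not None]
a=fit(fs,stand(),(x0[0],x0[1],np.arctan2(d[1],d[0])));print("stand",a)
x0=p((503,293),30);d=p((522,250),30)-p((485,335),30)
b=fit(fc,caddy,(x0[0],x0[1],np.arctan2(d[1],d[0])));print("caddy",b)
out=[]
for c,(u,v) in((T,(285,205)),(S,(280,240))):
    im=c["img"][:,:,::-1].copy(); im=cv2.resize(im,None,fx=2,fy=2)
    for parts,x in((stand(),a),(caddy,b)):
        for P in parts:
            h=cv2.convexHull(np.float32(proj(c,place(P,x[:3]))*2+.5)); cv2.polylines(im,[np.int32(h)],True,(0,0,255),1)
    out.append(im[2*v-200:2*v+280,2*u-200:2*u+200])
cv2.imwrite("pics/fit.png",np.hstack(out))
E
```

```text
stand [311.9, 302.8, 106.8, 85.8] 0.93 5027
stand [209.2, 200.1, 59.4, 83.8] 0.78 3705
caddy [246.7, 178.2, 69.9, 43.3] 0.72 2531
caddy [359.9, 210.5, 54.5, 80.6] 0.81 2611
[574.56073476 211.5381193    0.        ] [ 534.17544859 -240.00722922   30.        ] [691.86689879 198.35822049   0.        ] [473.08533912 224.52006528   0.        ] [ 446.43191148 -197.92171548   30.        ] [ 625.91793471 -285.34712364   30.        ]
stand (np.float64(581.2941893887662), np.float64(204.14673431073456), np.float64(-0.17544146842690278), np.float64(0.07457624068170576))
caddy (np.float64(534.1755496798763), np.float64(-236.52048461548418), np.float64(-0.48850406826558257), np.float64(0.11251659030762395))
```

View pics/fit.png

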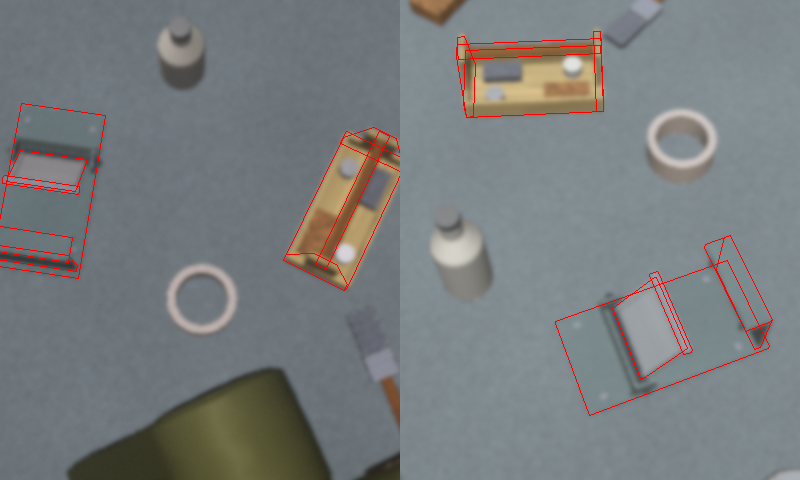

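Both fits agree with the pictures to within a few mm. Next I move closed fingers above the gap, with tool x along stand x.

>>> arm_command(steps=[[0,40,-35,0,3],[0,82,-71,0,6],[0,123,-107,0,9],[0,164,-142,0,12],[0,205,-178,0,14],[0,246,-213,0,17],[0,287,-249,0,20],[0,328,-284,0,23],[0,369,-320,0,26],[0,410,-356,0,29],[0,451,-391,0,31],[0,492,-427,0,34],[0,533,-463,0,36],[0,558,-485,0,37],[0,573,-498,0,37],[0,573,-498,0,37],[0,573,-498,0,37]])

```text
clock: 3.02
eef_pos: [534.5, 211.8, 224.4]
eef_rot: [3.141, 0.0, -0.177]
wrist_force: [0.2, 1.1, 0.8]
finger_gap: 0.4
finger_force: 0.0
```

```bash
python3 - <<'E'
from h import *
from cell import imaging, monitor
s=monitor.read_state(); print(s["clock"],s["eef_pos"],s["eef_rot"],s["joints"])
c=imaging.camera("wrist"); im=c["img"][:,:,::-1].copy()
for P in stand():
    h=cv2.convexHull(np.float32(proj(c,place(P,(581.3,204.1,-.1754))))); cv2.polylines(im,[np.int32(h)],True,(0,0,255),1)
cv2.imwrite("pics/w1.png",im)
E
```

```text
3.025 [534.49235746 211.81126266 224.4448174 ] [ 3.14142651e+00  7.15951719e-05 -1.77262112e-01] [ 3.13646238e-01  3.55685104e-01  1.44728330e+00 -1.15876288e-04
  1.33876572e+00  2.06173132e+00]
```

View pics/w1.png

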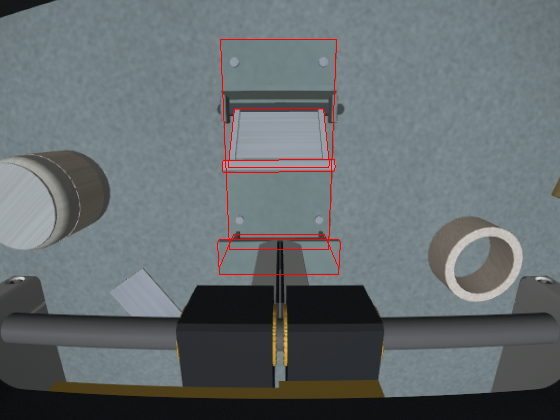

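Overlay matches the wrist view: shelf at (280,257), bar at (280,165), clear gap between them. I descend and push along the arc.

>>> arm_command(steps=[[0,0,0,40,0],[0,0,0,80,0],[0,0,0,115,0],[0,0,0,138,0],[0,0,0,148,0],[0,0,0,148,0],[0,12,0,148,0],[0,20,0,148,0],[0,24,0,148,0],[0,28,0,145,0],[0,32,0,142,0],[0,37,0,138,0],[0,44,0,134,0],[0,51,0,131,0],[0,58,0,128,0],[0,66,0,126,0],[0,74,0,125,0],[0,82,0,125,0]])

```text
clock: 5.32
eef_pos: [616.0, 197.9, 99.4]
eef_rot: [3.142, -0.0, -0.177]
wrist_force: [-1.0, -0.4, -0.3]
finger_gap: 0.3
finger_force: 0.1
```

>>> arm_command(steps=[[0,5,0,0,0],[0,10,0,1,0],[0,14,0,2,0],[0,17,0,3,0],[0,20,0,4,0],[0,22,0,5,0],[0,22,0,5,0],[0,10,0,3,0],[0,-20,0,0,0],[0,-45,0,-30,0],[0,-50,0,-80,0],[0,-50,0,-130,0],[0,-50,0,-150,0]])

```text
clock: 6.95
eef_pos: [565.9, 207.3, 253.1]
eef_rot: [-3.14, -0.004, -0.177]
wrist_force: [-0.4, -0.9, -0.5]
finger_gap: 0.4
finger_force: 0.0
```

```bash
python3 - <<'E'
from h import *
from cell import imaging, monitor
s=monitor.read_state(); print(s["clock"],s["eef_pos"])
c=imaging.camera("wrist"); im=c["img"][:,:,::-1].copy()
for P in stand(1.13):
    h=cv2.convexHull(np.float32(proj(c,place(P,(581.3,204.1,-.1754))))); cv2.polylines(im,[np.int32(h)],True,(0,0,255),1)
cv2.imwrite("pics/w2.png",im)
E
```

```text
6.95 [565.89752717 207.26816835 253.09707504]
```

View pics/w2.png

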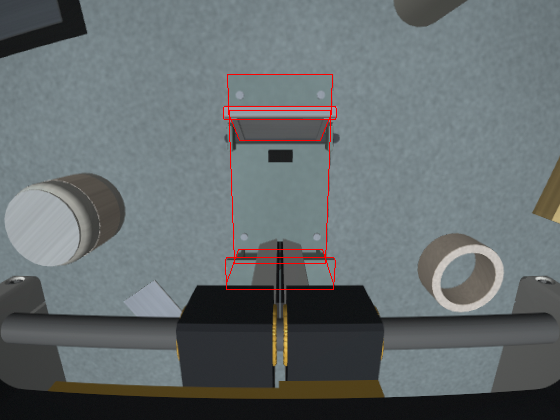

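The leg matches the open outline, with its bar at (280,112) on the stop. Next I go over the caddy.

>>> arm_command(steps=[[0.5,4,35,0,1],[0.5,8,77,0,3],[0.5,13,122,0,5],[0.5,18,167,0,7],[0.5,23,212,0,9],[0.5,27,257,0,11],[0.5,32,302,0,13],[0.5,37,347,0,15],[0.5,41,390,0,17],[0.5,45,425,0,18],[0.6,47,442,0,18],[0.6,47,442,0,18],[0.6,47,442,0,18]])

```text
clock: 8.62
eef_pos: [534.8, -235.3, 249.3]
eef_rot: [-3.141, 0.0, -0.49]
wrist_force: [-0.4, 0.3, 0.3]
finger_gap: 56.4
finger_force: 0.0
```

```bash
python3 - <<'E'
from h import *
from cell import imaging, monitor, trace
s=monitor.read_state(); print(s["clock"],s["eef_pos"],s["eef_rot"])
c=imaging.camera("wrist"); im=c["img"][:,:,::-1].copy()
for P in caddy:
    h=cv2.convexHull(np.float32(proj(c,place(P,(534.2,-236.5,-.4885))))); cv2.polylines(im,[np.int32(h)],True,(0,0,255),1)
cv2.imwrite("pics/w3.png",im)
E
```

```text
8.625 [ 534.77281337 -235.28309707  249.33376143] [-3.14137983e+00  2.16376473e-04 -4.89907901e-01]
```

View pics/w3.png

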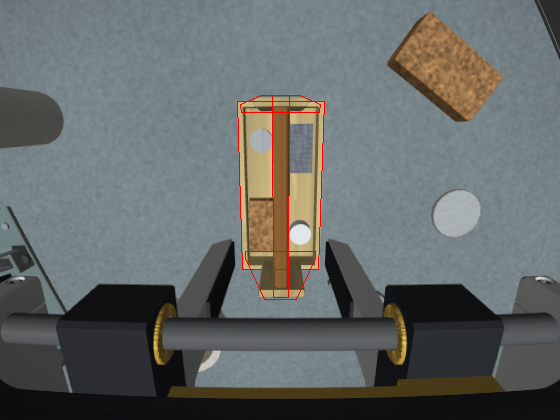

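Caddy lies within the overlay, with the handle centred at column 281. I descend and grip.

>>> arm_command(steps=[[0.6,0,1,40,0],[0.6,0,1,85,0],[0.6,0,1,120,0],[0.6,0,1,143,0],[0.6,0,1,152,0],[0.6,0,1,152,0],[0.1,0,1,152,0],[0,0,1,152,0],[0,0,1,152,0],[0,0,1,152,0],[0,0,1,152,0],[0,0,1,152,0]], force=55)

```text
clock: 10.18
eef_pos: [534.3, -237.3, 97.6]
eef_rot: [-3.141, -0.0, -0.491]
wrist_force: [1.1, 2.3, 1.2]
finger_gap: 14.6
finger_force: 55.0
```

>>> arm_command(steps=[[0,0,0,-4,0],[0,0,0,-10,0],[0,0,0,-20,0],[0,0,0,-35,0],[0,0,0,-52,0],[0,0,0,-70,0],[0,0,0,-90,0],[0,0,0,-110,0],[0,0,0,-128,0],[0,0,0,-142,0],[0,0,0,-150,0],[0,0,0,-155,0],[0,0,0,-155,0],[0,0,0,-155,0]])

```text
clock: 11.92
eef_pos: [534.0, -237.3, 251.9]
eef_rot: [-3.142, 0.001, -0.491]
wrist_force: [-0.5, 0.5, -4.6]
finger_gap: 14.6
finger_force: 55.0
```

```bash
python3 - <<'E'
from h import *
from cell import imaging, monitor, find_in
s=monitor.read_state(); print({k:np.round(s[k],3) for k in("clock","eef_pos","eef_rot","wrist_force","moment","finger_gap")})
t=imaging.camera("top"); d=find_in(t,"thinner")[0]; r=d["rect"]; print(r,d["p"],ray(t,(r[0],r[1]+r[3]/2-5),0))
c=imaging.camera("scene"); im=c["img"][:,:,::-1].copy()
p=s["eef_pos"]
for P in caddy:
    h=cv2.convexHull(np.float32(proj(c,place(P,(p[0],p[1],s["eef_rot"][2],p[2]-97)))*2)); 
    if P is caddy[0]: im=cv2.resize(im,None,fx=2,fy=2)
    cv2.polylines(im,[np.int32(h)],True,(0,0,255),1)
u,v=(proj(c,[p])[0]*2).astype(int); cv2.imwrite("pics/s4.png",cv2.resize(im[max(0,v-150):v+200,max(0,u-200):u+200],None,fx=1.7,fy=1.7)[:598])
E
```

```text
{'clock': np.float64(11.925), 'eef_pos': array([ 534.028, -237.299,  251.882]), 'eef_rot': array([-3.142e+00,  1.000e-03, -4.910e-01]), 'wrist_force': array([-0.475,  0.488, -4.64 ]), 'moment': array([0.058, 0.005, 0.044]), 'finger_gap': np.float64(14.601)}
[275.2, 131.6, 20.7, 36.4] 0.78 [747.92923427   2.7621958    0.        ]
```

View pics/s4.png

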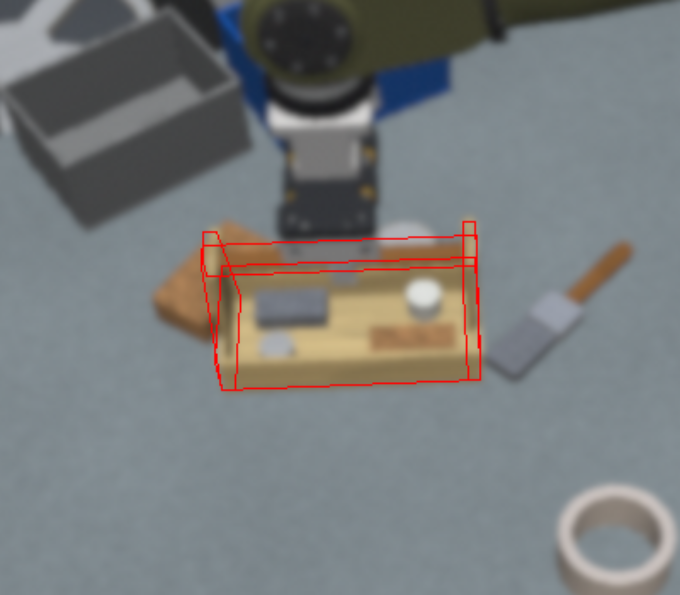

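Caddy is level in the grip and matches the overlay. I carry it over, bowing inward to keep clear of the bottle.

>>> arm_command(steps=[[0,-3,-4,0,0],[0,-8,-11,0,-0.5],[0,-17,-21,0,-1],[0,-27,-35,0,-2],[0,-41,-53,0,-3],[0,-56,-75,0,-4],[0,-73,-101,0,-5],[0,-89,-127,0,-6],[0,-104,-155,0,-7.5],[0,-118,-187,0,-9],[0,-130,-220,0,-10.5],[0,-139,-251,0,-12],[0,-146,-282,0,-13],[0,-152,-314,0,-14],[0,-157,-342,0,-15.5],[0,-160,-365,0,-16.5],[0,-163,-384,0,-17],[0,-164,-398,0,-17.5],[0,-165,-407,0,-18],[0,-166,-412,0,-18]])

```text
clock: 14.58
eef_pos: [582.2, 204.4, 252.4]
eef_rot: [3.141, 0.0, -0.177]
wrist_force: [0.4, -0.1, -4.7]
finger_gap: 15.1
finger_force: 55.0
```

```bash
python3 - <<'E'
from h import *
from cell import imaging, monitor
s=monitor.read_state(); print({k:np.round(s[k],3) for k in("clock","eef_pos","eef_rot","wrist_force","moment","finger_gap")})
p=s["eef_pos"]; out=[]
for n in("scene","wrist"):
    c=imaging.camera(n); k=2 if n=="scene" else 1; im=cv2.resize(c["img"][:,:,::-1],None,fx=k,fy=k)
    for parts,x,col in((stand(1.13),(581.3,204.1,-.1754,0),(0,255,0)),(caddy,(p[0],p[1],s["eef_rot"][2],p[2]-97),(0,0,255))):
        for P in parts:
            h=cv2.convexHull(np.float32(proj(c,place(P,x))*k+(k-1)/2)); cv2.polylines(im,[np.int32(h)],True,col,1)
    u,v=(proj(c,[[p[0],p[1],100]])[0]*k).astype(int)
    out.append(im[max(0,v-220):,max(0,u-200):][:400,:400] if k==2 else im[:400,90:470])
cv2.imwrite("pics/s5.png",np.hstack(out))
E
```

```text
{'clock': np.float64(14.575), 'eef_pos': array([582.181, 204.387, 252.375]), 'eef_rot': array([ 3.141,  0.   , -0.177]), 'wrist_force': array([ 0.4  , -0.07 , -4.704]), 'moment': array([ 0.029, -0.032, -0.055]), 'finger_gap': np.float64(15.07)}
```

View pics/s5.png

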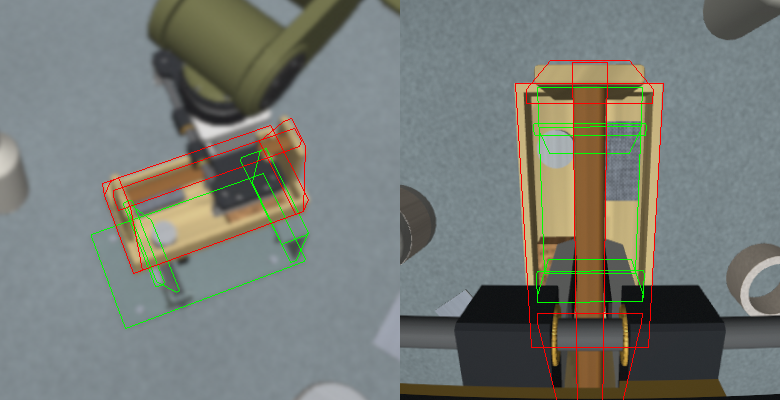

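The caddy is lined up with the stand in both views. I lower it to just above, then creep down.

>>> arm_command(steps=[[0,-1,0,6,0],[0,-1,0,14,0],[0,-1,0,23,0],[0,-1,0,32,0],[0,-1,0,39,0],[0,-1,0,44,0],[0,-1,0,47,0],[0,-1,0,49,0],[0,-1,0,50,0],[0,-1,0,51,0],[0,-1,0,52,0],[0,-1,0,52.5,0],[0,-1,0,53,0],[0,-1,0,53,0],[0,-1,0,53,0]])

```text
clock: 16.55
eef_pos: [581.1, 204.4, 199.5]
eef_rot: [-3.142, 0.0, -0.177]
wrist_force: [0.4, 0.2, -4.3]
finger_gap: 15.0
finger_force: 55.0
```

>>> arm_command(steps=[[0,0,0,0.3,0],[0,0,0,0.6,0],[0,0,0,0.9,0],[0,0,0,0.9,0],[0,0,0,0.9,0]])

```text
clock: 17.18
eef_pos: [581.2, 204.5, 198.7]
eef_rot: [-3.141, -0.0, -0.177]
wrist_force: [-0.5, 2.4, -2.3]
finger_gap: 14.9
finger_force: 55.0
```

Contact is starting: the load has dropped from 4.6 to 2.3 N.

>>> arm_command(steps=[[0,0,0,0.3,0],[0,0,0,0.6,0],[0,0,0,0.6,0],[0,0,0,0.6,0]])

```text
clock: 17.68
eef_pos: [581.3, 204.7, 198.5]
eef_rot: [-3.141, -0.001, -0.177]
wrist_force: [-0.7, 3.5, 5.5]
finger_gap: 14.7
finger_force: 55.0
```

>>> arm_command(steps=[[0,0,0,-0.3,0],[0,0,0,-0.3,0],[0.2,0,0,-0.3,0],[0.3,0,0,-0.3,0],[0.4,0,0,-0.3,0],[0.6,0,0,-0.3,0],[0.6,0,0,-0.3,0],[0.6,0,0,-10,0],[0.6,0,0,-30,0],[0.6,0,0,-60,0],[0.6,0,0,-100,0],[0.6,0,0,-120,0],[0.6,0,0,-120,0]], force=10)

```text
clock: 19.3
eef_pos: [581.4, 204.5, 319.9]
eef_rot: [-3.14, -0.003, -0.177]
wrist_force: [0.5, -0.0, -0.7]
finger_gap: 56.4
finger_force: 0.0
```

```bash
python3 - <<'E'
from h import *
from cell import imaging, monitor
s=monitor.read_state(); print({k:np.round(s[k],3) for k in("clock","eef_pos","wrist_force","finger_gap")})
out=[]
for n in("scene","wrist"):
    c=imaging.camera(n); k=2 if n=="scene" else 1; im=cv2.resize(c["img"][:,:,::-1],None,fx=k,fy=k)
    for parts,x,col in((stand(1.13),(581.3,204.1,-.1754,0),(0,255,0)),(caddy,(581.3,204.1,-.1754,101),(0,0,255))):
        for P in parts:
            h=cv2.convexHull(np.float32(proj(c,place(P,x))*k+(k-1)/2)); cv2.polylines(im,[np.int32(h)],True,col,1)
    u,v=(proj(c,[[581,204,100]])[0]*k).astype(int)
    out.append(im[max(0,v-220):,max(0,u-200):][:400,:400] if k==2 else im[:400,90:470])
cv2.imwrite("pics/s6.png",np.hstack(out))
E
```

```text
{'clock': np.float64(19.3), 'eef_pos': array([581.383, 204.461, 319.858]), 'wrist_force': array([ 0.541, -0.032, -0.741]), 'finger_gap': np.float64(56.351)}
```

View pics/s6.png

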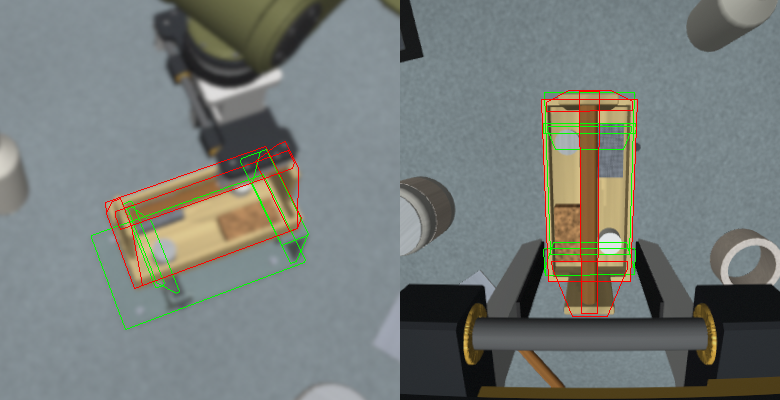

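Caddy rests level, centred and lengthwise on the shelf and the open leg, matching the seat outline in both views, and the gripper is clear. Now I hand it in.

```bash
python3 -c "
from cell import job; print(job.sign_off())"
```

```text
the job is handed in; nothing more can be done
None
```

The leg is open on its stop and the caddy sits level, centred and lengthwise on the stand, released; I moved none of the other things, and handed the job in at about 19 s (no verdict was returned).

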